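Ready the pill box and open the safety-capped medicine bottle

ROBOT

A 6-joint arm with a two-finger parallel gripper is mounted at the origin on the work surface; the furniture and walls round the work are solid. World frame = base frame: x ahead of the robot, y to its left, z up, the work surface at z = 0. Lengths are in mm, angles in rad, forces in N, time in s.
With the tool pointing down it reaches from about 275 to 850 mm from the base axis. Payload 19 kg.
Tool frame: the origin (TCP) lies on the centre line of the jaws, within the pads' length; the fingertips stand 11 mm ahead of it and the grasp point (between the pads) lies 8 mm behind it (tip_reach is the distance from the TCP to the fingertips, in mm); z points along the fingers, y is the line along which they close (so a half turn about z gives the same grasp; the last joint's range is limited). The gripper opens to 85 mm and grips with 20 to 120 N. Pads are 22 mm wide; open, the fingers measure 114 mm over their backs; the gripper's body (76 mm by 85 mm) begins 54 mm behind the grasp point. The pads swing forward as they close: fully open they stand 13 mm farther back than shut.
Start: joints at [-1.355, 0.15, 1.437, -0, 1.554, -0.134], TCP at [197.031, -540.158, 242.267] pointing down, gripper open.
Joint ranges: [-2.8, 2.8], [-0.68, 2.1], [0.12, 2.68], [-1.39, 4.53], [0.16, 2.79], [-2.81, 2.81]. Speed limits (rad/s): [1.89, 1.89, 2.22, 3.01, 3.01, 3.01].

INTERFACE

Orientations are given as a unit quaternion [w, x, y, z].
In Python, from plant import * gives the robot as it stands. The module is installed in compiled form; this text tells all that it offers. Calls block until the motion is done:
- goto(position, orientation): joint-space move of the TCP to a pose.
- move_linear(position, rot=None, speed=150): straight line of the TCP; rot=None keeps the orientation; speed is the mean speed in mm/s.
- move_joints(angles): joint-space move.
- open_gripper() and grab(): open the fingers fully, or close them until they stop; the grip force is fixed at half the most.
- wait(seconds).
- ik(position, orientation): joint angles nearest the present ones, or None.
- get_obs(): the state.
- read_camera(name): name is "scene" or "top"; returns a dict with "image" (384x512x3 uint8, red, green, blue), "camera_matrix" (3x3 intrinsics, pixels), "world_to_cam" (4x4, takes a point from world to camera coordinates). Camera axes: x right, y down, z forward; pixel columns grow to the right and rows downward; lengths in mm; the calibration is good to about 2 mm. A picture is of the moment at which its call begins. There is no depth.
A pose or a line that the arm cannot do raises PlanningError and nothing moves.
- close_job(): hands the job in; it is judged then, once.
Trained networks look in a picture, given as the dict that the camera call returned (one of the last four; its "shot" number tells which), for a name from the list of things; names that differ only in an ending like _2 or _b are one class to them, and where a whole thing is asked for, a point or a joint stands for the part that bears it (a point fixed in the world has none). Each returns a list of dicts, best first, with "conf" (0 to 1); they miss things now and then, are a little off and sometimes report something else, mostly with a low value. They report only what shows in the picture. A call takes as long as a camera call. They do not tell look-alikes from the thing itself.
- find_in(picture, query): "box" ([centre column, centre row, width, height] in pixels, round what is visible of it).
- mark_of(picture, query): "point" ([column, row] in pixels: a listed point, or the origin of a listed thing).
The state is a dict: "time": time; "qpos": joint angles; "dq": joint speeds; "effort": joint torques, N m; "ee_pos": TCP position; "ee_rot": TCP orientation; "wrist_force": force on the tool from outside, world axes, zero at the start; "ft_torque": the same for the moment, N m; "gripper_width": finger opening in mm; "gripper_force": force on a finger pad.
Only numpy, scipy, OpenCV 4.12 (cv2) and the standard library are available. Lean on these libraries where they do the work, as an engineer would, in place of code of your own. Each camera call takes 0.05 s, during which the arm holds its last target. There are 200 camera calls.

TASK

Get things ready to refill the pill box: slide its cover all the way across, so that it shuts over the compartment that already holds capsules and leaves the empty one fully open. Then open the medicine bottle where it stands: press its safety cap down against the spring, keep it pressed while turning it anticlockwise (seen from above) by about a sixth of a turn, and lift it straight off. Finish while still holding the cap in the gripper, upright and still, roughly 5 cm above the mouth of the open bottle, with bottle and pill box standing about where they were and the other things on the desk left alone.

Things in the scene. Friction and masses are not known exactly. Their poses are not given: they have to be found in the camera images.
- pillbox: White plastic pill box, loose, 0.45 kg, 168 x 76 x 30 mm (its x, y, z), at either side of the desk, any yaw. Origin: centre of its underside. Two equal compartments along its x: the one at +x holds capsules (fixed in it), the one at -x is empty. A grey cover, half as long as the box, runs in grooves along its x and at the start lies over the empty compartment.
- pillbox_cover (a joint): Position of the pill box's sliding cover along the box's +x, in m: 0 = over the empty compartment, 0.080 = end stop, fully over the capsules. Starts between 0 and 0.015, slides with about 0.7 N, stays where it is left. The cover's upper face is 26.5 mm above the desk.
- cover_ridge (a point): Top centre of the cover's grip ridge, 40 mm above the desk: an upright bar in the middle of the cover, 10 mm thick along the box's x, 40 mm long along its y, standing 13.5 mm above the cover; pinch its thickness from above. Moves with the cover; its x axis is the sliding direction.
- med_bottle: Round amber medicine bottle, loose, 0.28 to 0.56 kg, upright: body 72 mm in diameter up to 72 mm, shoulder up to 89 mm, neck 33 mm in diameter with three lugs that hold the cap. Origin: centre of its underside, z up. Unless pressed down it turns along with the cap; pressed, the friction of its base on the desk holds it.
- bottle_mouth (a point): Centre of the bottle's mouth, under the cap, 112 mm above the bottle's origin.
- med_cap: White ribbed safety cap on the bottle, 49 mm in diameter, 28 mm high, 0.04 kg, a loose part. Origin: centre of its skirt's lower edge, z up; when locked it is 97 mm above the desk and its x axis is parallel to the bottle's. Grip the skirt across its diameter from above, fingertips 5 mm or more above its lower edge, to clear the bottle's shoulder when pressing.
- cap_top (a point): Centre of the cap's flat top, 28 mm above its origin. A spring inside pushes the cap up: pressing takes about 5 N at first, 0.9 N more per mm, hard stop at 8 mm (12 N). Pressed more than 3 mm (5 to 6 is safe) it turns anticlockwise seen from above; from 36 to 84 degrees past locked (60 is the middle) it lifts off freely, further is a stop. Clockwise is a stop.
- tumbler: Bystander: empty glass tumbler, 77 mm in diameter, 84 mm high, origin at the centre of its underside.
- mouse: Bystander: white computer mouse, 107 x 58 x 33 mm, origin at the centre of its underside.
- phone: Bystander: black phone lying flat, 148 x 73 x 8 mm, origin at the centre of its underside.
- glasses_case: Bystander: closed brown glasses case, 63 x 158 x 40 mm (its x, y, z), origin at the centre of its underside.
There are look-alikes about, which are no part of the job. Of the things shaped like the med_cap, the white one is meant.

How it is judged:
By the outcome, as a careful person would: the job done as asked, in the order asked, and still so for the second after the job is handed in, while the arm keeps its last pose, push and grip.
It also fails if it takes over 51 s, if anything falls off the work surface, if the arm or the gripper's body presses on something with over 40 N, if the wrist force passes 120 N, or if a joint passes its speed limit or range.

## Working session

There is one attempt and no reset: what is moved stays moved. The work goes in short steps, each a Python script; the robot and the scene stay as the last script left them, time stands still between calls to the robot, and variables do not carry over. Pictures are saved under pics/ and viewed, at most 10 in all, crops included, and the job is handed in when it is done.

```bash
mkdir -p pics; cat > h.py <<'E'
from plant import *
import numpy as np, cv2
def ray(pic,px,z):
    K=np.array(pic["camera_matrix"]);T=np.array(pic["world_to_cam"]);R=T[:3,:3];t=T[:3,3]
    d=R.T@np.linalg.solve(K,[px[0],px[1],1.]);c=-R.T@t
    return c+d*(z-c[2])/d[2]
def proj(pic,p):
    K=np.array(pic["camera_matrix"]);T=np.array(pic["world_to_cam"])
    q=K@(T[:3,:3]@np.array(p,float)+T[:3,3]);return q[:2]/q[2]
def save(pic,n): cv2.imwrite("pics/"+n,pic["image"][:,:,::-1])
E
python3 - <<'E'
from h import *
H={"cover_ridge":40,"pillbox":0,"cap_top":125,"med_bottle":0,"med_cap":97,"tumbler":0,"mouse":0,"phone":0,"glasses_case":0}
ps={}
for n in("scene","top"):
    p=read_camera(n);ps[n]=p
    for k,z in H.items():
        for m in mark_of(p,k):
            if m["conf"]>.2: print(n,k,round(m["conf"],2),np.round(m["point"],1),np.round(ray(p,m["point"],z)[:2]))
im=np.vstack([ps["scene"]["image"],ps["top"]["image"]])
for n in ps: save(ps[n],n+"0.png")
print(get_obs()["time"])
E
```

```text
scene cover_ridge 0.83 [275.6 296.8] [ 573. -192.]
scene cover_ridge 0.43 [165.6 160.9] [482. 278.]
scene pillbox 0.93 [263.1 292.2] [ 563. -155.]
scene cap_top 0.51 [153.5 146.5] [455. 259.]
scene med_bottle 0.84 [171.5 184. ] [477. 229.]
scene med_bottle 0.47 [277.4 173. ] [754. 147.]
scene med_cap 0.9 [167.  160.3] [476. 227.]
scene med_cap 0.47 [154.7 154.4] [454. 259.]
scene tumbler 0.86 [274.8 170.9] [751. 157.]
scene mouse 0.88 [314.3 209.7] [784.  -2.]
scene phone 0.81 [351.4 265.5] [ 783. -179.]
scene phone 0.73 [278.  172.4] [756. 149.]
scene glasses_case 0.72 [186.8 253.1] [441.  12.]
top cover_ridge 0.7 [361.7 206. ] [ 565. -188.]
top pillbox 0.57 [349.9 209.6] [ 566. -167.]
top cap_top 0.77 [189.3 255.5] [475. 234.]
top cap_top 0.62 [154.9 263.4] [465. 311.]
top med_bottle 0.62 [283.9 259.8] [454.  16.]
top med_bottle 0.56 [199.6 260.4] [473. 227.]
top med_cap 0.79 [155.5 263.2] [468. 316.]
top med_cap 0.78 [194.1 257. ] [473. 227.]
top med_cap 0.29 [192.1 254.4] [480. 231.]
top tumbler 0.67 [221.2 148.7] [761. 150.]
top mouse 0.74 [278.  135.7] [783.  -3.]
top glasses_case 0.75 [284.8 261.7] [449.  14.]
1.0
```

View pics/scene0.png

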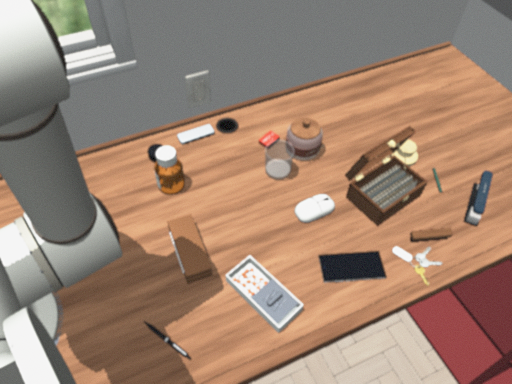

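View pics/top0.png

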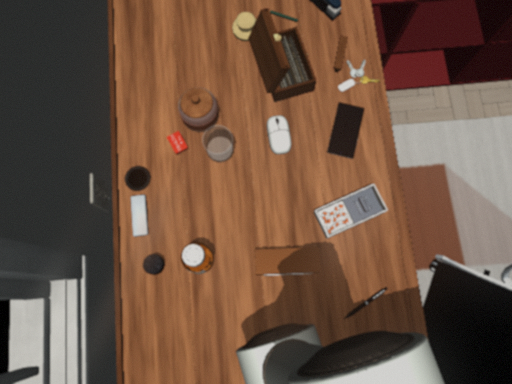

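The scene shows the bottle with its white cap at scene (167,155) / top (193,256). The pill box is at scene (263,292) / top (350,210), with the capsules at its left end and the grey cover and ridge at the right end (top (362,205)). There are two cap-shaped things: the white cap on the bottle at top (193,256), and a black disc on the desk at top (153,264). The white one on the bottle is the one meant. I'll confirm it in a crop and measure more finely.

```bash
python3 - <<'E'
from h import *
P={n:read_camera(n) for n in("top","scene")}
crops=[]
for n,p in P.items():
    im=p["image"];hsv=cv2.cvtColor(im,cv2.COLOR_RGB2HSV)
    cx,cy={"top":(350,210),"scene":(263,292)}[n]
    m=((hsv[...,1]<70)&(hsv[...,2]>75)).astype(np.uint8)
    m=cv2.morphologyEx(m,cv2.MORPH_CLOSE,np.ones((7,7)))
    k,lab,st,ce=cv2.connectedComponentsWithStats(m)
    w=lab[cy-15:cy+15,cx-15:cx+15];l=np.bincount(w[w>0]).argmax()
    ys,xs=np.nonzero(lab==l)
    # work in desk coordinates at top-face height
    W=np.array([ray(p,(x,y),30)[:2] for x,y in zip(xs,ys)],np.float32)
    r=cv2.minAreaRect(W);print(n,"box",r,len(xs))
    cx,cy={"top":(193,256),"scene":(167,155)}[n]
    m2=((hsv[...,1]<40)&(hsv[...,2]>150)).astype(np.uint8)
    k,lab,st,ce=cv2.connectedComponentsWithStats(m2);l=lab[cy,cx]
    print(n,"cap",l,st[l],ce[l],ray(p,ce[l],125),ray(p,ce[l],111))
    for c in ((cx-10 if n=="top" else cx,cy),({"top":(350,210),"scene":(263,292)}[n])):
        x,y=int(c[0]),int(c[1]);crops.append(cv2.resize(im[y-47:y+47,x-47:x+47],(300,300),interpolation=cv2.INTER_CUBIC))
o=np.vstack([np.hstack(crops[:2]),np.hstack(crops[2:])]);cv2.imwrite("pics/crop1.png",o[:,:,::-1])
E
```

```text
top box ((559.6670532226562, -161.1193389892578), (79.38421630859375, 172.59059143066406), 18.8800048828125) 2141
top cap 15 [182 244  22  22 379] [192.54617414 254.60949868] [476.19061052 226.30711893 125.        ] [477.61706746 228.21658613 111.        ]
scene box ((556.8265380859375, -165.03366088867188), (86.82258605957031, 176.97354125976562), 18.74357795715332) 2926
scene cap 11 [155 145  21  17 270] [165.2        153.04444444] [474.46678165 226.3926509  125.        ] [477.01127077 239.51040927 111.        ]
```

View pics/crop1.png

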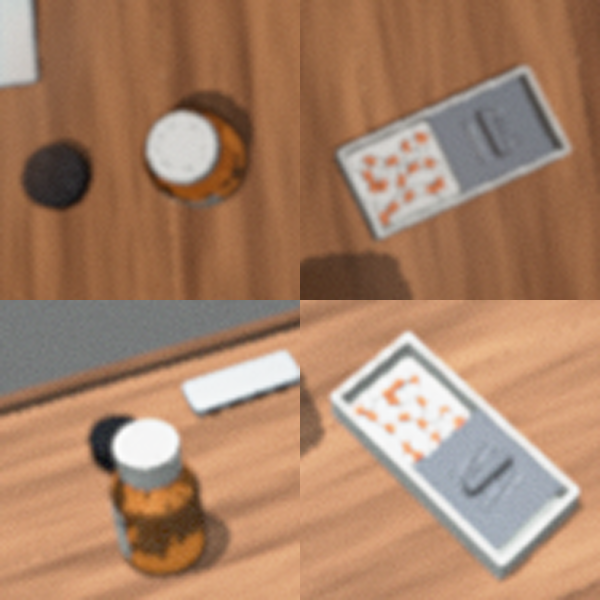

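The crop confirms it: the white ribbed cap sits on the amber bottle, and the look-alike is a black disc on the desk. The box's +x axis (towards the capsules) points at about 108.8°, and the cover starts at about 12 mm. Next I'll pinch the ridge and slide the cover.

```bash
cat >> h.py <<'E'
from scipy.spatial.transform import Rotation as Ro
def down(a): # tool down; tool x at world yaw a deg, y (closing) at a-90
    c,s=np.cos(np.radians(a)),np.sin(np.radians(a))
    q=Ro.from_matrix(np.array([[c,s,0],[s,-c,0],[0,0,-1]])).as_quat()
    return [float(v) for v in (q[3],*q[:3])]
def st(t=""):
    o=get_obs();print(t,"t",round(o["time"],2),"p",np.round(o["ee_pos"],1),"F",np.round(o["wrist_force"],1),"w",round(float(o["gripper_width"]),1),"gf",np.round(o["gripper_force"],1),"q6",round(float(o["qpos"][5]),2));return o
E
python3 - <<'E'
from h import *
print([k for k in get_obs()])
for a in (18.8,198.8):
    r=ik([568,-189.5,120],down(a));print(a,None if r is None else np.round(r,2))
for a in range(-180,180,30):
    r=ik([475,228,113],down(a));s=None if r is None else r[5];print(a,s)
a=min((18.8,198.8),key=lambda a:9 if ik([568,-189.5,120],down(a)) is None else abs(ik([568,-189.5,120],down(a))[5]))
goto([568,-189.5,110],down(a));move_linear([568,-189.5,41.5],speed=120);st("down")
p=read_camera("scene");save(p,"pre.png")
im=p["image"][225:345,190:350];cv2.imwrite("pics/pre.png",cv2.resize(im,(640,480),interpolation=cv2.INTER_CUBIC)[:,:,::-1])
E
```

```text
['time', 'qpos', 'dq', 'effort', 'ee_pos', 'ee_rot', 'wrist_force', 'ft_torque', 'gripper_force', 'gripper_width']
18.8 [-0.45  0.27  1.55 -0.    1.33  0.79]
198.8 [-0.45  0.27  1.55 -0.    1.33 -2.35]
-180 -1.2695595510699698
-150 -1.7931583266682687
-120 -2.316757102266568
-90 None
-60 None
-30 2.395631878118122
0 1.8720331025198238
30 1.3484343269215247
60 0.8248355513232255
90 0.3012367757249268
120 -0.2223619998733719
150 -0.7459607754716711
down t 3.73 p [ 568.3 -189.8   42.1] F [-0.5 -0.5 -0.1] w 85.4 gf 0.0 q6 0.79
```

View pics/pre.png

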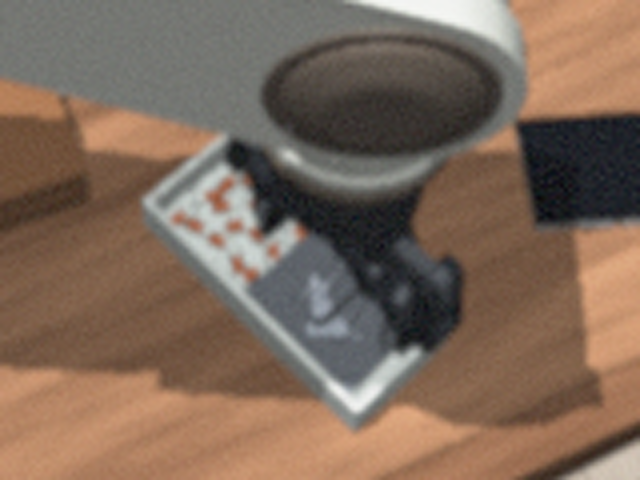

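The open fingers straddle the ridge and line up with the box axis. I'll grip, then slide until the force rises.

```bash
python3 - <<'E'
from h import *
grab();o=st("grab");f0=np.array(o["wrist_force"]);p0=np.array(o["ee_pos"]);
d=np.array([np.cos(np.radians(108.8)),np.sin(np.radians(108.8)),0])
s=55
move_linear(list(p0+d*s),speed=70);st("55")
while s<78:
    s+=3;move_linear(list(p0+d*s),speed=40);o=st(s);f=-(np.array(o["wrist_force"])-f0)@d;print(round(f,2))
    if f>1.7 and s>60: break
p=read_camera("top");q=read_camera("scene");o=[]
for c,(x,y) in ((p,(345,210)),(q,(263,292))): o.append(cv2.resize(c["image"][y-50:y+50,x-50:x+50],(400,400),interpolation=cv2.INTER_CUBIC))
cv2.imwrite("pics/slide.png",np.hstack(o)[:,:,::-1])
E
```

```text
grab t 4.47 p [ 568.1 -189.6   41.8] F [-0.6 -1.   4.7] w 7.9 gf 59.9 q6 0.79
55 t 5.4 p [ 550.4 -137.7   41.8] F [-2.2  1.1  4.6] w 7.6 gf 59.9 q6 0.86
58 t 5.65 p [ 549.4 -134.7   41.8] F [-1.9 -0.2  5.1] w 8.0 gf 60.0 q6 0.87
-1.14
61 t 5.9 p [ 548.4 -131.7   41.8] F [-2.2  0.6  3.6] w 8.3 gf 60.0 q6 0.87
-2.04
64 t 6.15 p [ 547.4 -128.8   41.8] F [-1.7 -0.   4.5] w 8.0 gf 59.9 q6 0.87
-1.24
67 t 6.4 p [ 546.4 -126.    41.8] F [-1.1  0.7  3.1] w 7.7 gf 59.9 q6 0.88
-1.7
70 t 6.65 p [ 545.5 -123.2   41.8] F [-0.7 -0.3  2.6] w 7.7 gf 59.8 q6 0.88
-0.71
73 t 6.9 p [ 544.6 -120.3   41.8] F [ 1.1 -1.6  2.9] w 7.7 gf 59.8 q6 0.89
1.15
76 t 7.15 p [ 543.6 -117.4   41.8] F [ 0.6 -0.6  2.6] w 7.9 gf 59.8 q6 0.89
-0.04
79 t 7.4 p [ 542.5 -114.6   41.8] F [ 0.5 -0.9  2.4] w 7.9 gf 59.8 q6 0.9
0.24
```

View pics/slide.png

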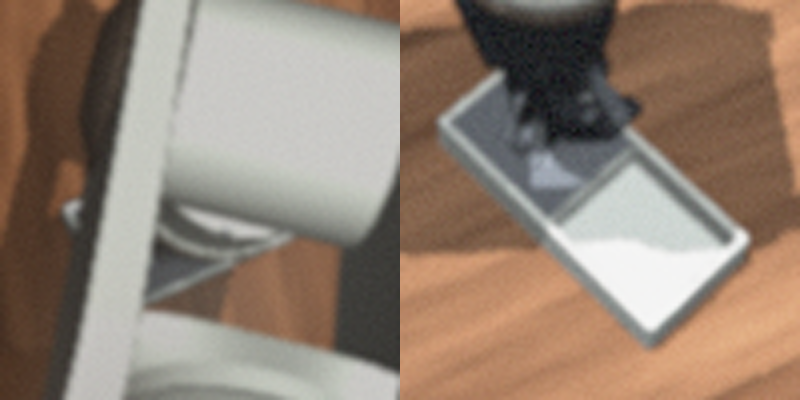

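In the scene view the cover lies over the capsules and the empty compartment is open. I'll release, back off, and measure before moving on.

```bash
python3 - <<'E'
from h import *
open_gripper();e=get_obs()["ee_pos"]
move_linear([e[0],e[1],150],speed=200)
goto([475,227.5,200],down(60));st("over")
P={n:read_camera(n) for n in("top","scene")};o=[]
for n,p in P.items():
    im=p["image"];hsv=cv2.cvtColor(im,cv2.COLOR_RGB2HSV)
    cx,cy={"top":(350,210),"scene":(263,292)}[n]
    m=((hsv[...,1]<70)&(hsv[...,2]>75)).astype(np.uint8)
    m=cv2.morphologyEx(m,cv2.MORPH_CLOSE,np.ones((7,7)))
    k,lab,s,ce=cv2.connectedComponentsWithStats(m)
    w=lab[cy-15:cy+15,cx-15:cx+15];l=np.bincount(w[w>0]).argmax()
    ys,xs=np.nonzero(lab==l)
    print(n,cv2.minAreaRect(np.array([ray(p,(x,y),30)[:2] for x,y in zip(xs,ys)],np.float32)))
    for k,z in (("cover_ridge",40),("pillbox",0)):
        for r in mark_of(p,k)[:2]: print(n,k,r["conf"],r["point"],ray(p,r["point"],z)[:2])
    o.append(cv2.resize(im[cy-50:cy+50,cx-50:cx+50],(400,400),interpolation=cv2.INTER_CUBIC))
cv2.imwrite("pics/slide2.png",np.hstack(o)[:,:,::-1])
E
```

```text
over t 10.25 p [475.3 226.7 199.5] F [-0.3  0.6  0.1] w 85.4 gf 0.0 q6 0.82
top ((556.2278442382812, -151.57308959960938), (79.73515319824219, 172.53121948242188), 18.917593002319336)
top pillbox 0.96 [344.1, 208.0] [ 571.30007292 -152.5179107 ]
scene ((553.4957275390625, -155.26319885253906), (86.69062042236328, 176.99952697753906), 18.683366775512695)
scene cover_ridge 0.68 [249.5, 271.2] [ 547.73794908 -113.51096082]
scene pillbox 0.98 [260.4, 291.1] [ 558.80478748 -149.84332455]
```

View pics/slide2.png

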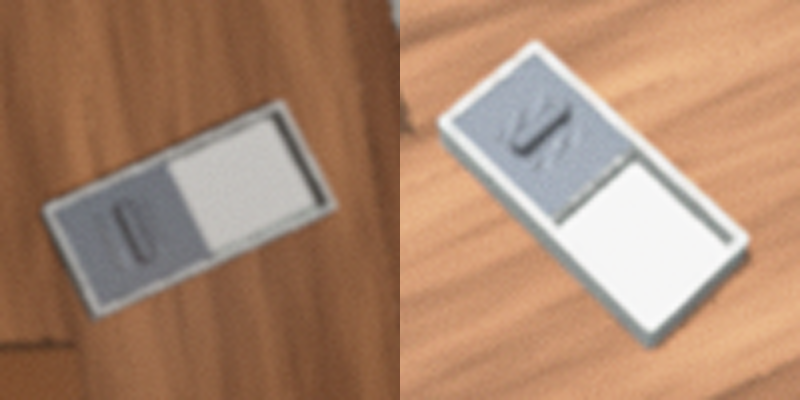

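The cover is fully over the capsules, with no gap at the left wall, and the other compartment is completely open. The box slid along by about 10 mm, and that also confirms the end stop was reached. Now the cap.

```bash
python3 - <<'E'
from h import *
X,Y=475,227.5
move_linear([X,Y,114],speed=120);st("at")
grab();o=st("grab");e=np.array(o["ee_pos"])
move_linear([e[0],e[1],e[2]-6],speed=15);wait(.2);st("press")
p=read_camera("scene");cv2.imwrite("pics/press.png",cv2.resize(p["image"][90:210,90:250],(640,480),interpolation=cv2.INTER_CUBIC)[:,:,::-1])
E
```

```text
at t 11.42 p [475.4 227.6 114.7] F [ 0.3 -0.2 -0.4] w 85.2 gf 0.0 q6 0.82
grab t 11.85 p [475.2 227.6 114.5] F [-0.7 -0.2  4.1] w 47.2 gf 60.8 q6 0.82
press t 12.57 p [475.3 227.6 109. ] F [-2.6 -1.1  9.7] w 47.5 gf 61.4 q6 0.82
```

View pics/press.png

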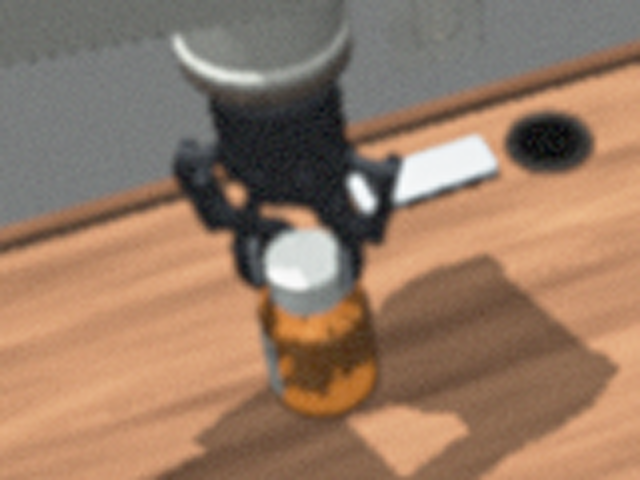

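The cap is gripped across its skirt and the press force is 9.7 N, which matches about 5.5 mm of travel. Now I'll turn it 60° anticlockwise and test with a small lift.

```bash
python3 - <<'E'
from h import *
for a in range(72,121,12):
    goto([475.2,227.6,108.3],down(a));o=st(a);print(np.round(o["ft_torque"],2))
move_linear([475.2,227.6,122],speed=20);wait(.2);st("lift")
p=read_camera("scene");cv2.imwrite("pics/turn.png",cv2.resize(p["image"][90:210,90:250],(640,480),interpolation=cv2.INTER_CUBIC)[:,:,::-1])
E
```

```text
72 t 12.94 p [475.6 227.7 109. ] F [ 0.5  0.2 10.4] w 47.3 gf 61.4 q6 0.61
[0.02 0.05 0.06]
84 t 13.27 p [475.7 227.8 109. ] F [0.2 1.  9.7] w 47.2 gf 61.4 q6 0.4
[0.   0.02 0.07]
96 t 13.59 p [475.7 227.8 109. ] F [-0.7  0.7  8.5] w 47.3 gf 61.4 q6 0.19
[ 0.   -0.    0.06]
108 t 13.92 p [475.7 227.8 109. ] F [-0.1  0.5 10. ] w 47.2 gf 61.4 q6 -0.01
[-0.02  0.04 -0.  ]
120 t 14.24 p [475.7 227.8 109. ] F [-0.3  0.4  9.9] w 47.7 gf 61.4 q6 -0.22
[ 0.04 -0.04 -0.01]
lift t 15.28 p [475.1 227.6 121.9] F [ 0.5 -0.2  0.2] w 47.5 gf 61.6 q6 -0.22
```

View pics/turn.png

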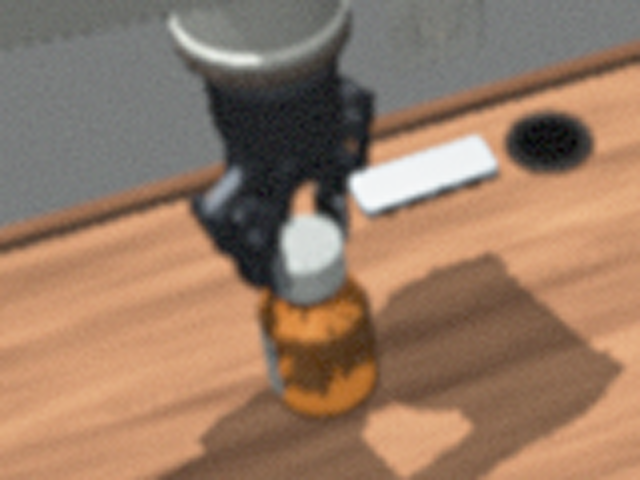

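The cap has come up about 7 mm with no load on the wrist, the bottle is still standing and its label hasn't turned. So it's free, and I'll lift it straight to the final height.

```bash
python3 - <<'E'
from h import *
move_linear([475.2,227.6,179.5],speed=60);wait(.5);st("end")
o=[]
for n,(x,y) in (("scene",(165,150)),("top",(195,255))):
    p=read_camera(n);o.append(cv2.resize(p["image"][y-55:y+55,x-55:x+55],(400,400),interpolation=cv2.INTER_CUBIC))
    for k,z in (("med_bottle",0),("bottle_mouth",112),("med_cap",162),("cap_top",190)):
        for r in mark_of(p,k)[:2]: print(n,k,round(r["conf"],2),np.round(r["point"]),np.round(ray(p,r["point"],z)[:2]))
cv2.imwrite("pics/end.png",np.hstack(o)[:,:,::-1])
E
```

```text
end t 16.93 p [475.2 227.6 179.5] F [ 0.3 -1.   0.4] w 47.3 gf 61.6 q6 -0.22
scene med_bottle 0.75 [172. 184.] [479. 228.]
scene med_bottle 0.65 [279. 172.] [759. 147.]
scene bottle_mouth 0.62 [166. 156.] [476. 226.]
scene med_cap 0.64 [156. 157.] [443. 188.]
scene med_cap 0.63 [164. 143.] [474. 223.]
scene cap_top 0.74 [161. 134.] [474. 229.]
scene cap_top 0.66 [155. 146.] [448. 196.]
top med_bottle 0.56 [334. 217.] [ 551. -123.]
top med_bottle 0.46 [283. 266.] [439.  21.]
top med_cap 0.46 [154. 262.] [465. 305.]
top cap_top 0.47 [155. 266.] [454. 297.]
```

View pics/end.png

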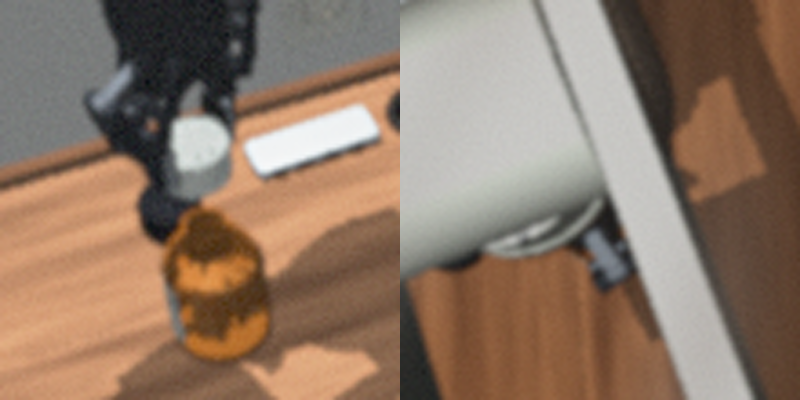

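The scene half of this picture shows the bottle open and upright in its place, with the cap held upright above the mouth; the arm hides the bottle in the top view. I'll hand the job in.

```bash
python3 -c "
from plant import *
print(close_job())"
```

```text
the job is handed in; nothing more can be done
None
```

The job is handed in after about 17 s: the pill box cover is shut over the capsules (the box slid about 10 mm along with it), and the bottle is open where it stood, with the cap held upright about 5 cm above its mouth.

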